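# Hang the two-clawed mask bracket on the drying stand

### The job

Pick up the wide plywood mask bracket with two steel claws and hook both claws into the slots of the two uprights on the drying stand. Then press it down until it is fully home and the stand's lock has swung over the claws, and let go. Leave the narrow one-clawed bracket where it stands.

Things in the scene. Friction and masses are not known exactly. Their poses are not given: they have to be found in the camera images.
- bracket (a point): Wide plywood mask bracket, 0.28 kg: 130 mm wide back plate, two claws, standing on its foot. Point: grip centre of its upright fin (12 mm thick along y, 72 long, top 20 mm above the point, foot underside 80 below). z up, x towards the claws. Back plate's rear face at x +45; steel claws at y +-55, 8 wide, reach x +72: tongue underside 18 below the point, down-turned tip 36 below.
- seat (a point): Drying stand, fixed: two flat aluminium uprights 5 mm thick at y +-55 mm, each with one slot 28 wide, 50 tall (z 0 to +50; uprights end at +56). Point: midway between them, on their front face, level with the slots' lower edges (130 above the table); z up, x into the slots, away from the robot. Claws enter mid-slot with the bracket point at z +47; home it is at x -45 (to -50), y 0, z +18.
- latch (a joint): Lock on a shaft behind both slots, dark steel arms: 0 rad open, 0.375 locked. With the claws in and the back plate against the uprights, lower the bracket: 12 mm above home the claw tips meet the lower arms; pressing on down with about 10 N turns it until its upper arms lie over the claws. Stiff hinge, no spring: stays where left; the bracket's weight alone does not turn it.
- one_claw_bracket (a point): Narrow bracket, loose, a bystander to leave alone: same fin, height and depth as the wide one, but its back plate is only 50 mm wide with a single claw in the middle. Point: grip centre of its fin, 80 mm above the underside of its foot; axes as for the wide bracket.
There are look-alikes about, which are no part of the job. Leave any orange look-alike of the part that bears seat alone.

How it is judged:
By the outcome, as a careful person would: the job done as asked, in the order asked, and still so for the second after the job is handed in, with the robot touching nothing.
It also fails if it takes over 42 s, if anything falls off the work surface, if the arm or the gripper's body presses on something with over 40 N, if the wrist force passes 120 N, or if a joint passes its speed limit or range.

### The arm

A 6-joint arm with a two-finger parallel gripper is mounted at the origin on the work surface. World frame = base frame: x ahead of the robot, y to its left, z up, the work surface at z = 0. Lengths are in m, angles in rad, forces in N, time in s.
With the tool pointing down it reaches from about 0.35 to 0.85 m from the base axis. Payload 8.1 kg.
Tool frame: the origin (TCP) lies where the fingers leave the gripper's body, on its centre line; the fingertips stand 84 mm ahead of it and the grasp point (between the pads) lies 65 mm ahead of it; z points along the fingers, y is the line along which they close (so a half turn about z gives the same grasp; the last joint's range is limited). The gripper opens to 93 mm and grips with 3 to 60 N. Pads are 15 mm wide; open, the fingers measure 128 mm over their backs; the gripper's body (75 mm by 188 mm) begins 65 mm behind the grasp point.
Start: joints at [-1.431, 0.13, 1.488, -0, 1.523, -0.085], TCP at [0.134, -0.585, 0.303] pointing down, gripper open.
Joint ranges: [-2.96, 2.96], [-0.89, 2.26], [0.02, 2.5], [-1.34, 4.48], [0, 2.73], [-2.66, 2.66]. Speed limits (rad/s): [2.39, 2.39, 2.79, 3.14, 3.14, 3.14].

### API

Orientations are given as a rotation vector (axis times angle).
In Python, from plant import robot gives the robot as it stands.
- The arm moves only by the shell command python3 -m jog 'ROWS' [FORCE]. ROWS is text: rows parted by semicolons, each of 5 numbers parted by spaces: the opening, from 0 (shut) to 1 (fully open), then the shift along the tool's x, y, z in m, then the turn about the tool's z in degrees. A call has 1 to 10 rows; each row shifts and turns the commanded pose from where the row before left it, along the tool's axes as they then stand; what a row does not reach is not made up. A row lasts 1/12 s, in which the tool goes at most 41.7 mm and 7.16 degrees, less where a joint would pass 70% of its speed; a pose out of reach is approached as far as the arm can. A call with a gripper value outside its range is refused whole. The fingers move at their own pace and stop on an object; FORCE is the grip in N (left out, the last holds). Time passes only in rows, so rows that do not move let the fingers close. It gives the time, the measured TCP pose, the force, the opening and the grip force at its end, in the units of the state.
- robot.read_state(): the state, without advancing time (a new reading comes with each control period).
- robot.read_camera(name): name is "scene" or "top"; returns a dict with "color" (384x512x3 uint8, red, green, blue), "intrinsics" (3x3 intrinsics, pixels), "pose" (4x4, takes a point from camera to world coordinates). Camera axes: x right, y down, z forward; pixel columns grow to the right and rows downward; lengths in m; the calibration is good to about 2 mm. A picture is of the moment at which its call begins. There is no depth.
- robot.close_job(): hands the job in; it is judged then, once.
The state is a dict: "t": time; "q": joint angles; "dq": joint speeds; "joint_torque": joint torques, N m; "tool_pos": TCP position; "orientation": TCP orientation; "force": force on the tool from outside, world axes, zero at the start; "wrist_torque": the same for the moment, N m; "opening": finger opening in m; "gripper_force": force on a finger pad.
Only numpy, scipy, OpenCV 4.12 (cv2) and the standard library are available. Lean on these libraries where they do the work, as an engineer would, in place of code of your own. Each camera call takes 0.05 s, during which the arm holds its last target. There are 200 camera calls.

## Working session

There is one attempt and no reset: what is moved stays moved. The work goes in short steps, Python scripts to look and compute and a shell command to move; the robot and the scene stay as the last step left them, time stands still between calls to the robot, and variables do not carry over. Pictures are saved under pics/ and viewed, at most 10 in all, crops included, and the job is handed in when it is done.

```bash
mkdir -p pics; cat > h.py <<'E'
import numpy as np,cv2
from plant import robot
def snap(n,f):
    c=robot.read_camera(n); cv2.imwrite(f,c["color"][...,::-1]); np.savez(f'{n}.npz',K=c["intrinsics"],T=c["pose"]); return c
def cal(n):
    d=np.load(f'{n}.npz'); return d['K'],d['T']
def ray(n,u,v):
    K,T=cal(n); d=T[:3,:3]@np.linalg.inv(K)@np.array([u,v,1.]); return T[:3,3],d
def at(n,u,v,z):
    o,d=ray(n,u,v); return o+d*(z-o[2])/d[2]
def proj(n,p):
    K,T=cal(n); q=K@(T[:3,:3].T@(np.array(p)-T[:3,3])); return q[:2]/q[2]
E
python3 - <<'E'
from h import *
a=snap("scene","pics/s0.png");b=snap("top","pics/t0.png")
for n in("scene","top"):print(cal(n))
print(robot.read_state())
E
```

```text
(array([[385.05673331,   0.        , 256.10815228],
       [  0.        , 385.05673331, 184.34476387],
       [  0.        ,   0.        ,   1.        ]]), array([[-0.27852547,  0.56507876, -0.77660129,  1.27894649],
       [ 0.9604064 ,  0.15834204, -0.22923207,  0.29432714],
       [-0.00656554, -0.80969982, -0.58680755,  0.73491874],
       [ 0.        ,  0.        ,  0.        ,  1.        ]]))
(array([[484.01446786,   0.        , 253.92043056],
       [  0.        , 484.01446786, 195.09534358],
       [  0.        ,   0.        ,   1.        ]]), array([[-0.00994886, -0.98732145,  0.15842153,  0.18372336],
       [-0.99986345,  0.01191289,  0.0114527 ,  0.04665485],
       [-0.01319475, -0.15828596, -0.98730515,  1.68045451],
       [ 0.        ,  0.        ,  0.        ,  1.        ]]))
{'t': 0.1, 'q': array([-1.43137692e+00,  1.31073361e-01,  1.48916127e+00, -1.26949513e-05,
        1.52298334e+00, -8.54232917e-02]), 'dq': array([ 0.00030439, -0.00201161, -0.00241503, -0.0007592 , -0.00041689,
       -0.00066   ]), 'joint_torque': array([-2.57375204e-04, -5.61343610e+01, -4.93100095e+01,  7.69166811e-02,
        2.90964375e-02, -5.04995853e-05]), 'tool_pos': array([ 0.13372517, -0.58453191,  0.30180456]), 'orientation': array([-3.12014671e+00, -3.52257336e-01,  8.87834352e-05]), 'force': array([-0.60254117, -0.21947141,  0.01571064]), 'wrist_torque': array([ 0.02323542, -0.04299658, -0.00897797]), 'gripper_force': 0.0, 'opening': 0.09318784386452171}
```

View pics/s0.png

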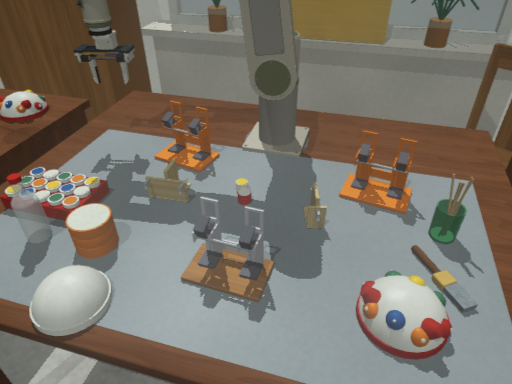

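View pics/t0.png

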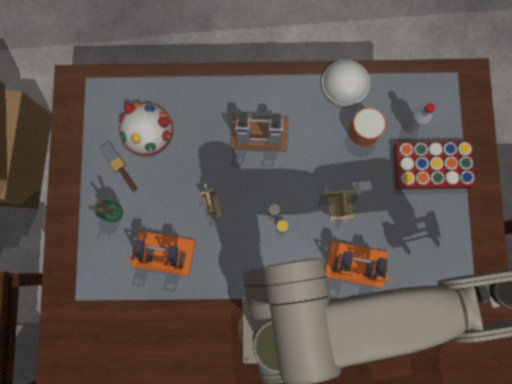

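Candidates: the wide bracket is at top (341,204) / scene (170,185). It has a wide back plate and fits the description. The narrow one at top (211,203) / scene (315,210) is the bystander. The stand is the aluminium one with the brown base at top (260,130) / scene (232,245); the two orange ones are look-alikes. I'll confirm with an enlarged crop.

```bash
python3 - <<'E'
import cv2,numpy as np
s=cv2.imread('pics/s0.png');t=cv2.imread('pics/t0.png')
def crop(i,u,v,w=66,h=50,k=6):
    c=cv2.resize(i[v:v+h,u:u+w],None,fx=k,fy=k,interpolation=cv2.INTER_CUBIC)
    c=cv2.convertScaleAbs(c,alpha=1.3)
    for x in range(0,w,10):cv2.putText(c,str(u+x),(x*k,8),0,.3,(0,255,255));cv2.line(c,(x*k,10),(x*k,16),(0,255,255))
    for y in range(0,h,10):cv2.putText(c,str(v+y),(0,y*k+4),0,.3,(0,255,255));cv2.line(c,(20,y*k),(26,y*k),(0,255,255))
    return c
a=np.vstack([np.hstack([crop(t,310,180),crop(t,228,105)]),np.hstack([crop(s,140,155),crop(s,180,190,100,75,4)[:300,:396]])])
cv2.imwrite('pics/c0.png',a);print(a.shape)
E
```

```text
(600, 792, 3)
```

View pics/c0.png

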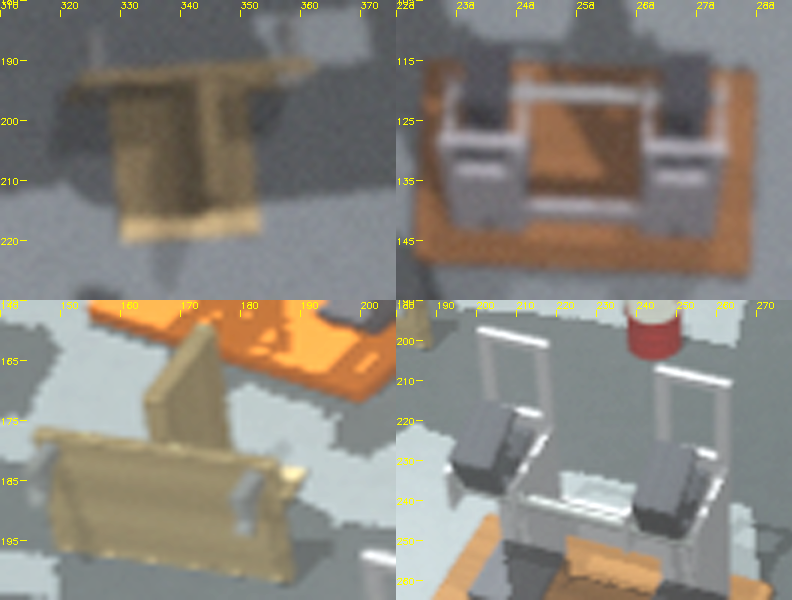

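The crop confirms it: the bracket with a claw at each end of a wide plate is the target, and the stand has two aluminium uprights on a brown base. Next I'll backproject and check with wireframe overlays.

```bash
python3 - <<'E'
from h import *
np.set_printoptions(precision=4,suppress=True)
print('fin near',at('scene',165.5,171.5,.1),'far',at('scene',174,158.8,.1))
print('plate rearbot R',at('scene',188.3,201.7,.0),'L',at('scene',149.5,196.7,0.0))
for z in(.05,.07,.1):print(z,'top plate ends',at('top',322,193.3,z),at('top',363,190.3,z),'scene',at('scene',145.8,176.7,z),at('scene',189,182,z))
print('foot front corners',at('top',330.2,220,.0),at('top',353.5,218.5,.0))
A,B=at('scene',209.2,199.2,.186),at('scene',254.2,208.8,.186)
print('upr',A,B,proj('top',A),proj('top',B))
for z in(.13,.186):print(z,at('top',242.3,128.2,z),at('top',276.2,129.7,z))
E
```

```text
fin near [ 0.4488 -0.2294  0.1   ] far [ 0.3777 -0.2365  0.1   ]
plate rearbot R [ 0.4496 -0.1678  0.    ] L [ 0.4594 -0.2951  0.    ]
0.05 top plate ends [ 0.4487 -0.1665  0.05  ] [ 0.4574 -0.3062  0.05  ] scene [ 0.4265 -0.3167  0.05  ] [ 0.4162 -0.1746  0.05  ]
0.07 top plate ends [ 0.4455 -0.1639  0.07  ] [ 0.454  -0.3019  0.07  ] scene [ 0.4513 -0.2989  0.07  ] [ 0.4414 -0.1609  0.07  ]
0.1 top plate ends [ 0.4406 -0.1599  0.1   ] [ 0.449  -0.2954  0.1   ] scene [ 0.4887 -0.2721  0.1   ] [ 0.4792 -0.1403  0.1   ]
foot front corners [ 0.3624 -0.1985  0.    ] [ 0.3667 -0.2796  0.    ]
upr [ 0.6379 -0.0081  0.186 ] [0.643  0.1017 0.186 ] [275.8219 128.6033] [241.4495 127.5065]
0.13 [0.6578 0.101  0.13  ] [ 0.6511 -0.0114  0.13  ]
0.186 [0.6407 0.099  0.186 ] [ 0.6342 -0.0093  0.186 ]
```

```bash
cat > ov.py <<'E'
from h import *
def Rz(a): return np.array([[np.cos(a),-np.sin(a),0],[np.sin(a),np.cos(a),0],[0,0,1]])
def box(a,b): 
    P=[(x,y,z) for x in(a[0],b[0]) for y in(a[1],b[1]) for z in(a[2],b[2])]
    return [(P[i],P[j]) for i in range(8) for j in range(i) if sum(P[i][k]!=P[j][k] for k in range(3))==1]
def rect(x,a,b): return [((x,a[0],a[1]),(x,b[0],a[1])),((x,b[0],a[1]),(x,b[0],b[1])),((x,b[0],b[1]),(x,a[0],b[1])),((x,a[0],b[1]),(x,a[0],a[1]))]
BR=box((-36,-6,-70),(36,6,20))+rect(45,(-65,-80),(65,-10))
for y in(-55,55): BR+=box((45,y-4,-18),(72,y+4,-10))+box((66,y-4,-36),(72,y+4,-18))
ST=[]
for y in(-55,55): ST+=rect(0,(y-14,0),(y+14,50))+[((0,y-18,56),(0,y+18,56)),((5,y-18,56),(5,y+18,56))]
def draw(n,img,items,u,v,w,h,k):
    c=cv2.resize(img[v:v+h,u:u+w],None,fx=k,fy=k,interpolation=cv2.INTER_CUBIC);c=cv2.convertScaleAbs(c,alpha=1.3)
    for M,p,yaw,col in items:
        for a,b in M:
            q=[((proj(n,np.array(p)+Rz(yaw)@(np.array(e)/1000))-[u,v]+.5)*k-.5).round().astype(int).tolist() for e in(a,b)]
            cv2.line(c,q[0],q[1],col,1,cv2.LINE_AA)
    return c
E
python3 - <<'E'
from ov import *
s=cv2.imread('pics/s0.png');t=cv2.imread('pics/t0.png')
I=[(BR,(.411,-.2335,.08),.068,(0,0,255)),(ST,(.6365,.0458,.13),-.053,(0,255,0))]
a=np.vstack([np.hstack([draw('top',t,I,310,180,66,50,6),draw('top',t,I,228,105,66,50,6)]),np.hstack([draw('scene',s,I,140,155,66,50,6),draw('scene',s,I,195,190,80,61,5)[:300,:396]])])
cv2.imwrite('pics/o0.png',a)
E
```

```text
(no output)
```

View pics/o0.png

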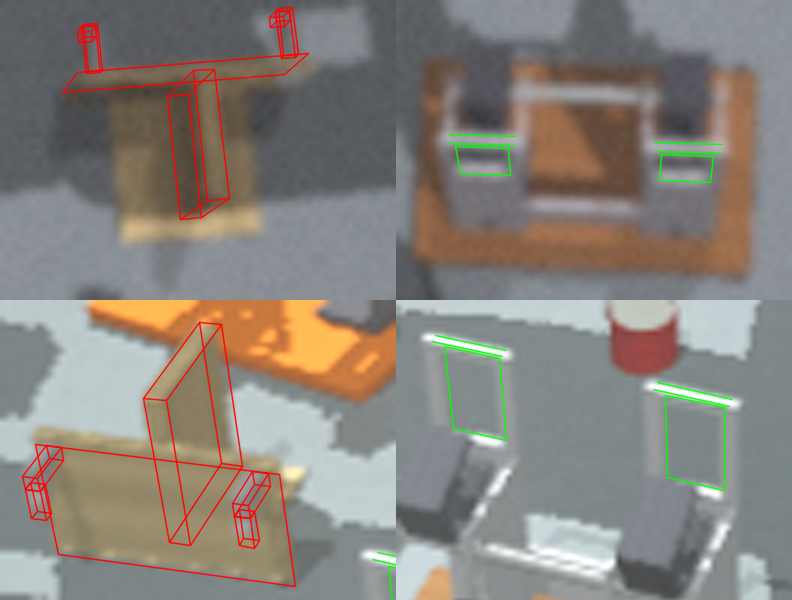

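```bash
cat > mv.py <<'E'
import sys
from h import *
from scipy.spatial.transform import Rotation as R
# usage: mv.py x y z(TCP) yawdeg
s=robot.read_state();r=R.from_rotvec(s['orientation']);M=r.as_matrix()
yaw=np.degrees(np.arctan2(M[1,0],M[0,0]))
np.set_printoptions(precision=4,suppress=True)
print('t',round(s['t'],2),'pos',s['tool_pos'],'yaw',round(yaw,2),'F',s['force'],'open',s['opening'],'gf',s['gripper_force'])
if len(sys.argv)>1:
    a=list(map(float,sys.argv[1:])); print('shift mm',1000*M.T@(np.array(a[:3])-s['tool_pos']),'turn',yaw-a[3])
E
python3 mv.py .411 -.2335 .302 3.9; python3 -c "
from h import *
print(at('top',337,260,.186),at('top',358,245,0.186),at('top',383,263,.186))"
```

```text
t 0.1 pos [ 0.1337 -0.5845  0.3018] yaw 12.88 F [-0.6025 -0.2195  0.0157] open 0.09318784386452171 gf 0.0
shift mm [ 348.5594 -280.3766    0.3028] turn 8.98256725865371
[ 0.21967658 -0.18779466  0.186     ] [ 0.26462396 -0.25376714  0.186     ] [ 0.2091746  -0.32735305  0.186     ]
```

```bash
python3 -m jog '1 .025 -.02 0 0;1 .025 -.02 0 0;1 .025 -.02 0 0;1 .025 -.02 0 0;1 .025 -.02 0 0;1 .025 -.02 0 0;1 .025 -.02 0 0;1 .025 -.02 0 0;1 .025 -.02 0 0;1 .025 -.02 0 0' 60; python3 -m jog '1 .025 -.02 0 0;1 .025 -.02 0 0;1 .025 -.02 0 0;1 .024 -.02 0 0;1 0 0 0 4.5;1 0 0 0 4.5;1 0 0 0 0;1 0 0 0 0'; python3 mv.py .411 -.2335 .145 3.9
```

```text
t: 0.93
tool_pos: [0.3334, -0.3327, 0.3024]
orientation: [-3.121, -0.352, 0.0]
force: [0.3, -0.1, 0.0]
opening: 0.0927
gripper_force: 0.0
t: 1.6
tool_pos: [0.4115, -0.234, 0.3024]
orientation: [-3.139, -0.11, 0.001]
force: [-0.4, -0.5, 0.0]
opening: 0.0926
gripper_force: 0.0
t 1.6 pos [ 0.4115 -0.234   0.3024] yaw 4.03 F [-0.3739 -0.4744  0.0458] open 0.09264316130916772 gf 0.0
shift mm [ -0.3501  -0.4452 157.4142] turn 0.12878002660802634
```

```bash
python3 -m jog '1 0 0 .03 0;1 0 0 .03 0;1 0 0 .03 0;1 0 0 .025 0;1 0 0 .02 0;1 0 0 .015 0;1 0 0 .007 0;1 0 0 0 0' ; python3 -m jog '0 0 0 0 0;0 0 0 0 0;0 0 0 0 0;0 0 0 0 0;0 0 0 0 0;0 0 0 0 0;0 0 0 0 0;0 0 0 0 0' 60; python3 mv.py; python3 -c "
from h import *
snap('scene','pics/s1.png');snap('top','pics/t1.png')
"
```

```text
t: 2.27
tool_pos: [0.4103, -0.2338, 0.1438]
orientation: [-3.138, -0.108, 0.005]
force: [-0.3, -0.9, -0.5]
opening: 0.0932
gripper_force: 0.0
t: 2.93
tool_pos: [0.4116, -0.2342, 0.1458]
orientation: [3.14, 0.106, 0.0]
force: [-0.1, -0.1, -1.0]
opening: 0.0441
gripper_force: 0.0
t 2.93 pos [ 0.4116 -0.2342  0.1458] yaw 3.88 F [-0.1468 -0.1264 -0.9877] open 0.04407146485143472 gf 0.0
```

```bash
python3 -m jog '0 0 0 0 0;0 0 0 0 0;0 0 0 0 0;0 0 0 0 0;0 0 0 0 0;0 0 0 0 0;0 0 0 0 0;0 0 0 0 0;0 0 0 0 0' 60;python3 -m jog '0 0 0 0 0;0 0 0 -.02 0;0 0 0 -.03 0;0 0 0 -.03 0;0 0 0 -.03 0;0 0 0 0 0'; python3 - <<'E'
from ov import *
from plant import robot
snap('scene','pics/s2.png');snap('top','pics/t2.png')
s=cv2.imread('pics/s2.png');t=cv2.imread('pics/t2.png')
p=robot.read_state()['tool_pos'];print(p)
I=[(BR,(p[0],p[1],p[2]-.065),.068,(0,0,255))]
u,v=proj('scene',p-[0,0,.065]).astype(int);u2,v2=proj('top',p-[0,0,.065]).astype(int)
a=np.hstack([draw('scene',s,I,max(u-30,0),v-30,66,80,6),draw('top',t,I,u2-33,v2-40,66,80,6)])
cv2.imwrite('pics/o1.png',a)
E
```

```text
t: 3.78
tool_pos: [0.4116, -0.2342, 0.1457]
orientation: [3.14, 0.106, 0.0]
force: [0.4, 0.1, -0.2]
opening: 0.0117
gripper_force: 60.0
t: 4.28
tool_pos: [0.4136, -0.2355, 0.2622]
orientation: [3.134, 0.106, 0.011]
force: [1.1, -1.5, -2.4]
opening: 0.0116
gripper_force: 60.0
[ 0.41203849 -0.23443293  0.25667476]
```

View pics/o1.png

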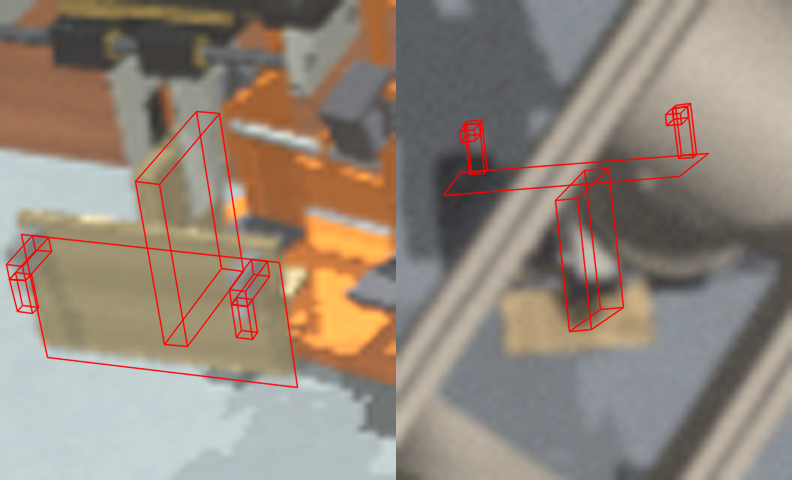

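```bash
python3 mv.py .5267 .0516 .2567 -3.0
```

```text
t 4.38 pos [ 0.412  -0.2344  0.2567] yaw 3.88 F [ 0.6867  0.275  -2.9097] open 0.012070314819890383 gf 59.97225880622864
shift mm [ 133.7566 -277.6171   -0.1811] turn 6.8806383992591735
```

```bash
python3 -m jog '0 .006 -.012 0 0;0 .012 -.024 0 0;0 .014 -.03 0 0;0 .014 -.03 0 0;0 .014 -.03 0 0;0 .014 -.03 0 0;0 .014 -.03 0 0;0 .014 -.03 0 0;0 .014 -.03 0 0;0 .012 -.022 0 0'; python3 -m jog '0 .006 -.009 0 0;0 0 0 0 3.5;0 0 0 0 3.4;0 0 0 .014 0;0 0 0 0 0;0 0 0 0 0;0 0 0 0 0;0 0 0 0 0'; python3 mv.py .5267 .0516 .2427 -3.0; python3 - <<'E'
from ov import *
p=robot.read_state()['tool_pos']
snap('scene','pics/s3.png');snap('top','pics/t3.png')
s=cv2.imread('pics/s3.png');t=cv2.imread('pics/t3.png')
I=[(BR,(p[0],p[1],p[2]-.0657),-.053,(0,0,255)),(ST,(.6365,.0458,.13),-.053,(0,255,0))]
cv2.imwrite('pics/o2.png',np.hstack([draw('scene',s,I,185,150,100,120,5)[:600,:480],draw('top',t,I,225,100,64,100,5)]))
E
```

```text
t: 5.22
tool_pos: [0.5202, 0.0445, 0.2529]
orientation: [-3.139, -0.108, 0.007]
force: [1.0, 0.2, -2.4]
opening: 0.0117
gripper_force: 60.0
t: 5.88
tool_pos: [0.5265, 0.051, 0.2418]
orientation: [3.14, -0.083, -0.0]
force: [-0.4, 0.1, -2.5]
opening: 0.0115
gripper_force: 60.0
t 5.88 pos [0.5265 0.051  0.2418] yaw -3.03 F [-0.4181  0.1136 -2.4667] open 0.011524163795566708 gf 59.97212469577789
shift mm [ 0.2024 -0.5944 -0.932 ] turn -0.02566061838038447Traceback (most recent call last):
  File "<stdin>", line 6, in <module>
    return _nx.concatenate(arrs, 1, dtype=dtype, casting=casting)
           ~~~~~~~~~~~~~~~^^^^^^^^^^^^^^^^^^^^^^^^^^^^^^^^^^^^^^^
ValueError: all the input array dimensions except for the concatenation axis must match exactly, but along dimension 0, the array at index 0 has size 600 and the array at index 1 has size 500
```

```bash
python3 - <<'E'
from ov import *
p=robot.read_state()['tool_pos']
s=cv2.imread('pics/s3.png');t=cv2.imread('pics/t3.png')
I=[(BR,(p[0],p[1],p[2]-.0657),-.053,(0,0,255)),(ST,(.6365,.0458,.13),-.053,(0,255,0))]
cv2.imwrite('pics/o3.png',np.hstack([draw('scene',s,I,185,150,96,100,5),draw('top',t,I,225,85,64,100,5)]))
E
```

```text
(no output)
```

View pics/o3.png

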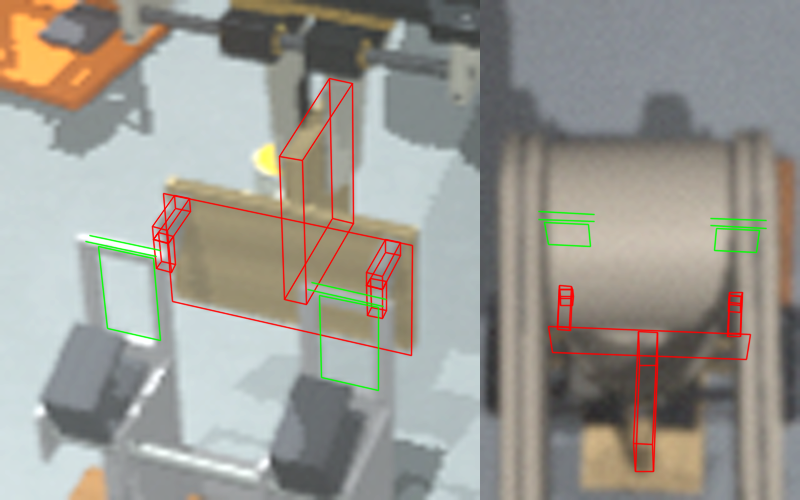

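The picture shows the claws lined up with both slots; they match the model. Inserting along tool x now, slowly at the end.

```bash
python3 -m jog '0 .008 -.0005 -.001 0;0 .012 0 0 0;0 .012 0 0 0;0 .01 0 0 0;0 .008 0 0 0;0 .006 0 0 0;0 .004 0 0 0;0 0 0 0 0;0 0 0 0 0'; python3 mv.py .5916 .0482 .2427 -3.0
```

```text
t: 6.73
tool_pos: [0.5864, 0.0486, 0.2426]
orientation: [3.14, -0.083, -0.001]
force: [0.0, 0.7, -2.2]
opening: 0.0118
gripper_force: 60.0
t 6.73 pos [0.5864 0.0486 0.2426] yaw -3.02 F [ 0.0105  0.7059 -2.1686] open 0.011795468012954845 gf 59.97204601764679
shift mm [ 5.2198  0.1742 -0.1092] turn -0.015792616751021615
```

```bash
python3 -m jog '0 .002 0 0 0;0 .001 0 0 0;0 .001 0 0 0;0 0 0 0 0'; python3 mv.py .5916 .0482 .2427 -3.0
```

```text
t: 7.07
tool_pos: [0.5905, 0.0484, 0.2428]
orientation: [-3.14, 0.083, -0.0]
force: [-0.1, 1.1, -4.1]
opening: 0.0118
gripper_force: 60.0
t 7.07 pos [0.5905 0.0484 0.2428] yaw -3.02 F [-0.0828  1.0644 -4.103 ] open 0.011824899285218543 gf 59.97211933135986
shift mm [1.1123 0.1663 0.1431] turn -0.019542281604354006
```

```bash
python3 -m jog '0 .001 0 0 0;0 .001 0 0 0;0 0 0 0 0;0 0 0 0 0'; python3 -m jog '0 .001 0 0 0;0 0 0 0 0;0 0 0 0 0'
```

```text
t: 7.4
tool_pos: [0.5925, 0.0483, 0.2427]
orientation: [3.14, -0.083, -0.0]
force: [-0.1, 0.2, -3.2]
opening: 0.0115
gripper_force: 60.0
t: 7.65
tool_pos: [0.5935, 0.0482, 0.2427]
orientation: [-3.14, 0.083, 0.0]
force: [-0.1, -0.1, -2.9]
opening: 0.0118
gripper_force: 60.0
```

```bash
python3 -m jog '0 .001 0 0 0;0 0 0 0 0;0 0 0 0 0'; python3 -m jog '0 .001 0 0 0;0 0 0 0 0;0 0 0 0 0'
```

```text
t: 7.9
tool_pos: [0.5942, 0.0482, 0.2426]
orientation: [3.14, -0.083, -0.001]
force: [-2.8, -0.7, -3.2]
opening: 0.0119
gripper_force: 60.0
t: 8.15
tool_pos: [0.5944, 0.0482, 0.2425]
orientation: [3.14, -0.083, -0.005]
force: [-7.9, -0.2, 0.9]
opening: 0.0114
gripper_force: 60.0
```

Contact at x≈0.594. I'll ease off 1 mm and lower.

```bash
python3 -m jog '0 -.001 0 0 0;0 0 0 .004 0;0 0 0 .004 0;0 0 0 .004 0;0 0 0 .002 0;0 0 0 0 0;0 0 0 0 0'; python3 -m jog '0 0 0 .002 0;0 0 0 .002 0;0 0 0 .001 0;0 0 0 .001 0;0 0 0 0 0;0 0 0 0 0'; python3 mv.py
```

```text
t: 8.73
tool_pos: [0.5942, 0.0482, 0.2284]
orientation: [-3.14, 0.083, 0.001]
force: [-3.9, 0.4, -2.4]
opening: 0.0123
gripper_force: 60.0
t: 9.23
tool_pos: [0.5942, 0.0483, 0.2242]
orientation: [-3.14, 0.083, 0.0]
force: [-11.1, 0.7, 9.2]
opening: 0.0115
gripper_force: 60.0
t 9.23 pos [0.5942 0.0483 0.2242] yaw -3.01 F [-11.1167   0.6636   9.1691] open 0.011483672055298023 gf 59.995041489601135
```

```bash
python3 -m jog '0 -.0005 0 .0015 0;0 0 0 .0015 0;0 0 0 .0015 0;0 0 0 0 0'; python3 -m jog '0 0 0 .0015 0;0 0 0 .0015 0;0 0 0 .0015 0;0 0 0 0 0;0 0 0 0 0'; python3 mv.py
```

```text
t: 9.57
tool_pos: [0.5941, 0.0483, 0.2196]
orientation: [-3.14, 0.083, -0.001]
force: [-8.5, 1.1, 5.3]
opening: 0.0117
gripper_force: 60.0
t: 9.98
tool_pos: [0.5941, 0.0483, 0.2149]
orientation: [-3.14, 0.083, -0.001]
force: [-8.0, 0.2, 5.9]
opening: 0.0116
gripper_force: 60.0
t 9.98 pos [0.5941 0.0483 0.2149] yaw -3.01 F [-7.9862  0.1925  5.8906] open 0.01163557254635312 gf 59.994022250175476
```

```bash
python3 -m jog '0 0 0 .001 0;0 0 0 .001 0;0 0 0 0 0;0 0 0 0 0'; python3 -m jog '0 0 0 .001 0;0 0 0 .001 0;0 0 0 0 0;0 0 0 0 0'
```

```text
t: 10.32
tool_pos: [0.5941, 0.0483, 0.2138]
orientation: [-3.14, 0.083, -0.001]
force: [-10.9, -0.4, 11.8]
opening: 0.0117
gripper_force: 60.0
t: 10.65
tool_pos: [0.5941, 0.0483, 0.2136]
orientation: [3.14, -0.082, 0.002]
force: [-20.0, 0.3, 24.2]
opening: 0.0118
gripper_force: 60.0
```

Hard stop at z 0.2137, which is the expected home height. I'll check the picture before letting go.

```bash
python3 -m jog '0 -.0005 0 -.001 0;0 0 0 0 0;0 0 0 0 0'; python3 - <<'E'
from ov import *
snap('scene','pics/s4.png')
s=cv2.imread('pics/s4.png');s0=cv2.imread('pics/s0.png')
cv2.imwrite('pics/o4.png',np.hstack([draw('scene',s,[],185,180,96,90,5)[:,:400],draw('scene',s0,[],185,180,96,90,5)[:,:400]]))
E
```

```text
t: 10.9
tool_pos: [0.5939, 0.0484, 0.2136]
orientation: [-3.14, 0.083, -0.003]
force: [-12.5, -0.1, 15.1]
opening: 0.0118
gripper_force: 60.0
```

View pics/o4.png

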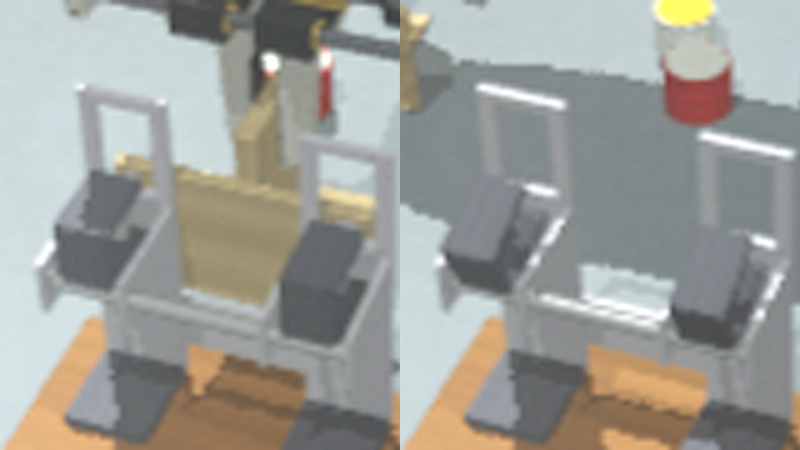

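The picture shows the lock arms at (100,230) and (325,280) turned over the claws, compared with the open picture on the right. Releasing and lifting.

```bash
python3 -m jog '0.6 0 0 0 0;0.6 0 0 0 0;0.6 0 0 0 0;0.6 0 0 0 0;0.6 0 0 0 0;0.6 0 0 0 0;0.6 0 0 0 0'; python3 -m jog '0.6 0 0 -.01 0;0.6 0 0 -.02 0;0.6 0 0 -.03 0;0.6 0 0 -.03 0;0.6 0 0 -.03 0;0.6 -.03 0 0 0;0.6 -.03 0 0 0;0.6 -.03 0 0 0;0.6 0 0 0 0;0.6 0 0 0 0'; python3 - <<'E'
from ov import *
snap('scene','pics/s5.png')
s=cv2.imread('pics/s5.png')
I=[(BR,(.6365-.045,.0458+.0024,.148),-.053,(0,0,255))]
cv2.imwrite('pics/o5.png',np.hstack([draw('scene',s,[],185,180,96,90,5)[:,:400],draw('scene',s,I,185,180,96,90,5)[:,:400]]))
E
```

```text
t: 11.53
tool_pos: [0.5935, 0.0482, 0.2106]
orientation: [3.14, -0.083, -0.0]
force: [0.7, 0.2, -0.2]
opening: 0.0527
gripper_force: 0.0
t: 12.37
tool_pos: [0.5027, 0.0531, 0.3317]
orientation: [-3.14, 0.082, -0.002]
force: [0.7, 0.2, -0.3]
opening: 0.0555
gripper_force: 0.0
```

View pics/o5.png

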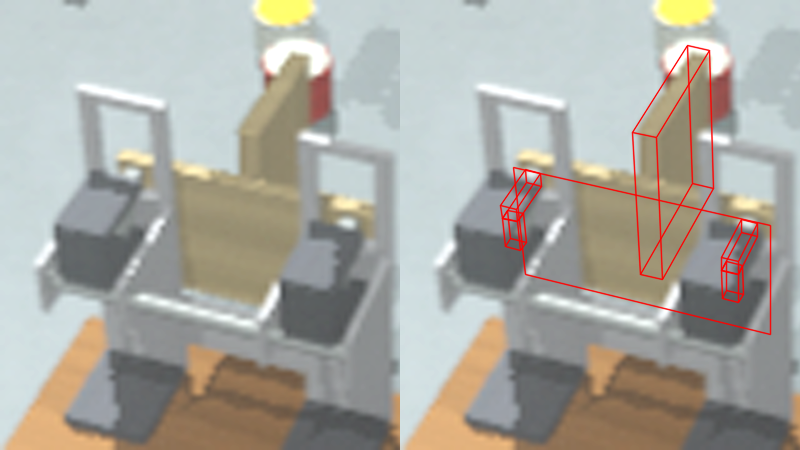

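```bash
python3 - <<'E'
from ov import *
snap('top','pics/t5.png')
s=cv2.imread('pics/s5.png');t=cv2.imread('pics/t5.png')
def pit(M,d,piv=(45,0,-18)):
    c,q=np.cos(np.radians(d)),np.sin(np.radians(d))
    f=lambda e:(piv[0]+c*(e[0]-piv[0])-q*(e[2]-piv[2]),e[1],piv[2]+q*(e[0]-piv[0])+c*(e[2]-piv[2]))
    return [(f(a),f(b)) for a,b in M]
o=[]
for d in(0,4):
    I=[(pit(BR,d),(.6385-.045,.0458+.0024,.148),-.053,(0,0,255)),(ST,(.6385,.0458,.13),-.053,(0,255,0))]
    o.append(np.vstack([draw('scene',s,I,200,185,66,52,6),draw('top',t,I,225,115,66,45,6)]))
cv2.imwrite('pics/o6.png',np.hstack(o))
E
```

```text
(no output)
```

View pics/o6.png

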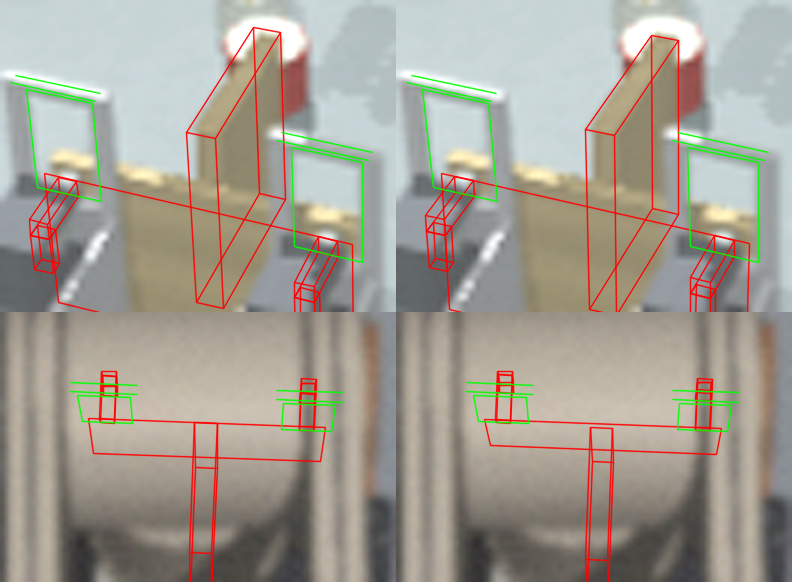

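```bash
python3 - <<'E'
from ov import *
s=cv2.imread('pics/s5.png').astype(int)
for v in range(186,224):
    print(v,' '.join('%3d'%(s[v,u,2]-s[v,u,0]) for u in range(226,252)))
for d in(0,2,4):
  c,q=np.cos(np.radians(d)),np.sin(np.radians(d))
  for X in(.6365,):
    P=[]
    for e in[(36,-6,20),(36,6,20),(-36,-6,20),(-36,6,20)]:
        x,z=e[0]-45,e[2]+18
        P.append(proj('scene',np.array([X-.045,.0482,.148])+Rz(-.053)@(np.array([45+c*x-q*z,e[1],-18+q*x+c*z])/1000)).round(1).tolist())
    print(d,X,P)
E
```

```text
186 -11 -12 -11 -12 -11 -13 -12 -12 -11 -10  -4   1   0   1   1   0   1   0   1   1   1  -3  -9 -11 -12 -12
187 -12 -12 -13 -12 -11 -11 -10 -12 -12  -9  -4   1   0   1   0   2   1   1   1   1   3   2  -9 -11 -11 -11
188 -12 -11 -12 -12 -11 -12 -11 -11 -12 -10  -3   0   3   4   2   2   3   3   4   3  10  15  -4  -6  -8 -11
189 -11 -11 -11 -11 -11 -12 -12 -12 -12 -10  -5   1  11  13   3   5   4   4   4   5   4   3   2   7  12 -12
190 -11 -12 -11 -12 -11 -11 -10 -11 -11 -12  -8   5   5   3   3   5   7  17  14  10   5   5   4  12  24  -9
191 -11 -12 -12 -11 -12 -11 -11 -10 -10 -10  -8  20  16   4   4   5  14  34  34  35  23   6   4   4  10  10
192 -11 -12 -11 -11 -11 -12 -11 -11 -11 -11  -2  30  16   3   4   8  34  35  35  34  22   8   4   4  13  16
193 -10 -12 -12 -11 -12 -10 -11 -11 -11 -11  -9  27  24   7   7  27  36  35  35  32  17   8   4  13  37  14
194 -11 -11 -12 -11 -11 -10 -11 -11 -11 -12 -11   4  59  36  14  34  34  33  33  27  17   9  10  40  62   6
195 -12 -12 -12 -12 -13 -10 -11 -11 -11 -11 -12  -2  43  38  33  35  35  33  29  24  20  23  43  52  45   6
196 -12 -12 -11 -12 
[... 2525 characters left out ...]
29  30  34  36  26   4  -3  -3   2  17  28  37
220  32  32  32  32  32  32  31  31  31  31  30  30  30  29  30  29  30  30  24   7  -3  -3   1  16  26  41
221  30  30  30  31  32  33  33  32  34  31  30  31  31  31  30  30  30  30  23   7  -3  -3   2  15  28  38
222  29  30  31  30  30  32  32  32  32  31  32  33  33  32  32  31  32  30  23   7  -3  -4   2  16  27  29
223  28  29  30  30  30  29  31  30  31  30  32  31  32  31  32  32  32  31  24   7  -3  -4   2  15  25  29
0 0.6365 [[230.9, 206.0], [235.7, 207.1], [241.9, 188.6], [246.5, 189.5]]
2 0.6365 [[231.1, 205.8], [235.9, 206.8], [242.2, 189.2], [246.7, 190.1]]
4 0.6365 [[231.4, 205.6], [236.1, 206.6], [242.4, 189.9], [246.9, 190.8]]
```

```bash
python3 -m jog '0.6 0 .03 0 0;0.6 0 .035 0 0;0.6 0 .035 0 0;0.6 0 .035 0 0;0.6 0 .035 0 0;0.6 0 .035 0 0;0.6 0 .035 0 0;0.6 0 .03 0 0;0.6 0 .02 0 0;0.6 0 0 0 0'; python3 - <<'E'
from ov import *
snap('scene','pics/s7.png');snap('top','pics/t7.png')
t=cv2.imread('pics/t7.png');s=cv2.imread('pics/s0.png').astype(int)
I=[(BR,(.6365-.045,.0482,.148),-.053,(0,0,255)),(ST,(.6365,.0458,.13),-.053,(0,255,0))]
cv2.imwrite('pics/o7.png',np.hstack([draw('top',t,[],225,108,66,60,6),draw('top',t,I,225,108,66,60,6)]))
print('s0 fin')
for v in range(156,176): print(v,' '.join('%3d'%(s[v,u,2]-s[v,u,0]) for u in range(160,182)))
for e in[(36,-6,20),(36,6,20),(-36,-6,20),(-36,6,20)]: print(proj('scene',np.array([.411,-.2335,.08])+Rz(.068)@(np.array(e)/1000)).round(1))
E
```

```text
t: 13.3
tool_pos: [0.4884, -0.241, 0.3306]
orientation: [3.139, -0.089, -0.001]
force: [-0.3, 0.1, -0.2]
opening: 0.0556
gripper_force: 0.0
s0 fin
156 154 156 154 155 156 155 155 154 157 154 152 140 106 106 106 112 116 106 108 107 112 115
157 145 152 152 154 154 154 156 156 155 140 106 107 106 113 115 131 140 107 106 107 131 139
158  93 110 129 143 150 151 153 153 140 107 107 105  98 119 131 100 107 106 107 107 106 107
159  68  75  84  90  98 117 138 135 106 106 105  98  64  45  48  66  95 108 108 108 107 107
160   0  23  53  67  75  82  88  96 104 108 106  79  50  41  40  48  84 107 107 107 107 107
161  -9  -7  -5  -2  20  52  66  75  81  83  70  48  40  40  36  41  76 106 110 107 107 106
162 -11 -10 -10  -9  -6  -5  -2  16  45  53  48  40  39  38  32  38  73 107 105 107 106 109
163 -10 -10 -10 -10 -10  -9 -10  -9   1  24  42  40  39  33  30  31  57  92 100 109 108 124
164 -11  -9  -9  -9 -10 -10 -10  -8  14  36  42  41  37  32  31  30  47  77  84  89  97 106
165 -11 -10  -9 -11 -10 -10 -10   2  34  41  40  38  31  32  31  31  26  30  53  67  75  83
166 -10 -10 -10 -10 -10  -9  -2  
[... 242 characters left out ...]

169 -10 -10 -10 -10   3  33  42  39  36  31  31  31  30  32  30  30  31  16  -5  -5  -8 -10
170  -9 -11 -10  -1  24  41  41  36  30  30  30  32  31  31  32  30  30  14  -6 -10 -10 -11
171 -11 -12 -11   2  40  41  40  33  29  30  31  31  32  31  31  30  30  13  -4  -9 -10  -9
172 -12 -11 -10  -1  32  34  34  32  29  30  31  30  31  30  30  30  30  18  -2 -10 -11 -10
173 -11 -11 -10  -2  23  34  35  33  30  31  31  30  30  32  31  30  29  19  -2  -9  -9 -10
174 -11 -11 -11  -5  16  34  35  32  29  31  30  30  31  31  31  30  29  20  -2 -11 -10 -10
175 -11 -10 -10  -6  14  34  35  33  29  29  29  30  31  30  30  30  30  25   3 -10  -9 -10
[163.4 170.8]
[167.2 171.3]
[172.7 158.2]
[176.4 158.6]
```

View pics/o7.png

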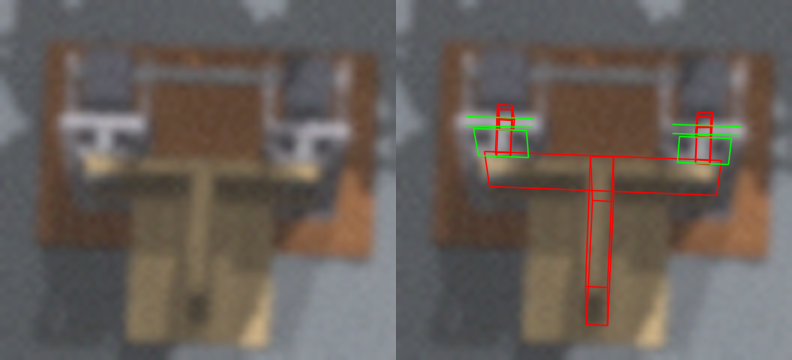

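The top view shows the wide bracket centred on the stand, with both claws through the slots and its plate at the uprights. The press stopped hard at the home height (0.2136 measured, 0.2137 expected), and the lock arms lie over the claws. Handing in.

```bash
python3 -c "
from plant import robot
print(robot.close_job())"
```

```text
the job is handed in; nothing more can be done
None
```

The job is handed in with no verdict returned: the wide bracket is hooked into both slots and pressed to its hard stop, the lock is over the claws and the gripper is clear, though the released bracket looks tilted about 2–3° down at its robot end; the narrow bracket was not touched.

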